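# Knock the pawl off and let the work table down

### The job

The elevating work table is up, held by the pawl in its ratchet wheel. With the loose hexagonal steel bar, held in the gripper, reach under the pawl's tail and flick the pawl up and right over so that it lies back off the wheel; keep the fingers off the pawl. Then push the table gently all the way down with the mould insert still riding on it, and leave the bar lying on the open bench, the pawl still laid back and everything else on the bench undisturbed.

Things in the scene. Friction and masses are not known exactly. Their poses are not given: they have to be found in the camera images.
- lift_stand: Elevating work table on the bench (fixed): base plate 190 x 150 x 14, cast housing 62 x 60, 138 high. Origin: centre of the base's underside; z up, y towards the ratchet side, x along the 190 side. A shaft along y at height 72 carries, on the +y side, a ratchet wheel (80 dia., 12 saw teeth, 14 thick, y = 36 to 50) and on the -y side a handwheel. Housing face at y = 30, rest pin sticks out to y = 49. Highest fixed point 140.
- pawl_pivot (a point): Pin on which the pawl swings, at mid-thickness of the pawl: x = 51, y = 43, z = 126 in the lift_stand frame. The pin is parallel to the stand's y.
- pawl_arm: The pawl: a plain steel arm 131 long over all, 14 thick (y = 36 to 50 of the stand), 0.17 kg, free on its pin. Origin on the pin's axis, axes as lift_stand's when engaged. It lies over the top of the wheel, reaching from the pin 120 towards the stand's -x; its nose drops into a tooth 61 from the pin, and beyond the nose its flat tail, about 8 to 12 deep, runs out past the wheel. Lifted past upright it falls back by its own weight onto the rest pin on the +x side and stays.
- pawl_tail (a point): Point on the underside of the tail, mid-thickness, 107 from the pin towards the stand's -x (13 short of the tail's end), at height 114 when engaged. It lies at x = -56 of the stand; the wheel's teeth reach only x = -40 (and less higher up), so below the tail there is free space down to the base plate.
- pawl (a joint): Pawl angle in rad: 0 in the tooth, grows as the tail is lifted; about 1.5 when the arm stands upright; 2.55 lying back on the rest pin (the stop). Between, it falls to whichever side its weight is on.
- lift_table (a joint): How far the table has been let down, in m: 0 raised, 0.060 fully down on the housing. A drag screw holds it wherever it is left; pushing it down takes about 7 to 12 N once the pawl is off. With the pawl in, it does not go down.
- table_strip (a point): Point on the table's upper face, on the free strip beside the insert, on the post's -x side: x = -50, y = -30 in the lift_stand frame; height 212 raised, 152 down. The table is a steel plate 150 (x) by 110 (y) by 12, y = -85 to 25 of the stand; the strip without the insert is 40 wide or more. Pushing anywhere on the plate moves it straight down.
- table_centre (a point): Point on the table's upper face under the middle of where the insert stands (x = 15, y = -30 in the lift_stand frame); moves with the table.
- insert_centre (a point): Mould core insert: steel block 60 x 50 x 22 with a raised core 36 x 26 x 18 on it, 0.5 to 0.8 kg, standing loose on the table. The point is at its centre, half-way up (20 above the table).
- bar_centre (a point): Plain hexagonal steel bar, 190 long, 14 across flats, 0.25 kg, lying on the bench (on a flat). The point is its centre, 7 above the bench; its x axis runs along the bar. Both ends are alike.
- paste_pot: Bystander: low paste pot, 48 dia., 42 high. Origin: centre of its underside.
- swab_tub: Bystander: clear tub with white cap, 72 dia., 85 high. Origin: centre of its underside.
- v_block: Bystander: dark steel V-block, 60 x 40 x 40 high. Origin: centre of its underside.
- screwdriver: Bystander: screwdriver with black handle, 170 long, lying on the bench. Origin under its middle, x along it.
- ejector_plate: Bystander: flat aluminium plate, 100 x 80 x 16, four dark holes. Origin: centre of its underside.
- dye_bottle: Bystander: small blue bottle, 32 dia., 85 high. Origin: centre of its underside.
- spray_can: Bystander: blue and white spray can, 60 dia., 165 high. Origin: centre of its underside.
Things that resemble listed ones, but are neither listed nor needed, are in the scene too. There is more than one size of the part that bears insert_centre; the job needs the middle-sized.

How it is judged:
On the way, in this order (a step that is already met when the one before it is completed fails the run):
1. the bar is picked up off the bench (height (world z) of bar_centre above 0.05 m and contact force between the fingers and bar above 0.5 N), for 0.2 s.
2. the bar lifts the pawl out of its tooth (value of joint pawl above 0.15 rad and contact force between bar and pawl_arm above 0.05 N), for 0.02 s.
3. the pawl lies right back off the wheel while the table is still up (value of joint pawl above 2.3 rad and value of joint lift_table below 0.008 m), for 0.3 s.
4. the table has been pushed all the way down (value of joint lift_table above 0.057 m and value of joint pawl above 2.3 rad), for 0.2 s.
At the end, for the whole second after the job is handed in: Table within 3 mm of fully down, pawl lying back (over 2.3 rad), insert upright on the table within 20 mm of its place, bar lying still on the bench (centre under 12 mm high), nothing held (all of step 4 and horizontal distance between insert_centre and table_centre below 0.02 m and distance between insert_centre and table_centre below 0.03 m and angle between insert_centre's own z axis and vertical below 0.1 rad and height (world z) of bar_centre below 0.012 m and linear speed of bar below 0.02 m/s and velocity of joint lift_table below 0.02 m/s); the robot touches nothing.
It fails at once if the robot touches the pawl itself (contact force between any of the fingers, the arm and pawl_arm above 1 N).
It fails at once if the table is slammed down (over 0.25 m/s) (velocity of joint lift_table above 0.25 m/s).
It fails at once if the bar is dropped or thrown (loose and faster than 0.9 m/s) (linear speed of bar above 0.9 m/s and contact force between the fingers and bar below 0.05 N).
It fails at once if a bystander is shifted by more than 30 mm (distance of any of paste_pot, swab_tub, v_block, screwdriver, ejector_plate, dye_bottle, spray_can from where it was at the start of the episode above 0.03 m).
It also fails if it takes over 56 s, if anything falls off the work surface, if the arm or the gripper's body presses on something with over 40 N, if the wrist force passes 120 N, or if a joint passes its speed limit or range.

### The arm

A 7-joint arm with a two-finger parallel gripper is mounted at the origin on the work surface. World frame = base frame: x ahead of the robot, y to its left, z up, the work surface at z = 0. Lengths are in m, angles in rad, forces in N, time in s.
With the tool pointing down it reaches from about 0.4 to 0.85 m from the base axis. Payload 10.4 kg.
Tool frame: the origin (TCP) lies at the very end of the fingers, on their centre line; the grasp point (between the pads) lies 19 mm behind it (manip.pinch_z is the distance from the TCP to the grasp point, in m); z points along the fingers, y is the line along which they close (so a half turn about z gives the same grasp; the last joint's range is limited). The gripper opens to 85 mm and grips with 20 to 120 N. Pads are 22 mm wide; open, the fingers measure 114 mm over their backs; the gripper's body (76 mm by 85 mm) begins 54 mm behind the grasp point. The pads swing forward as they close: fully open they stand 13 mm farther back than shut.
Start: joints at [-0.023, 0.332, -0.065, 1.46, 0.022, 1.35, -0.088], TCP at [0.625, 0, 0.231] pointing down, gripper open.
Joint ranges: [-2.6, 2.6], [-0.5, 2.12], [-1.47, 1.34], [0.16, 2.42], [-1.27, 4.41], [0.06, 2.06], [-2.6, 2.6]. Speed limits (rad/s): [2.22, 2.22, 2.79, 2.79, 3.14, 3.14, 3.14].

### API

Orientations are given as a unit quaternion [x, y, z, w].
In Python, from workcell import manip gives the robot as it stands. The module is installed in compiled form; this text tells all that it offers.
- The arm moves only by the shell command python3 -m creep 'ROWS' [OPENING] [FORCE]. ROWS is a JSON object of lists of equal length, an entry for each row: "slide": the shift along the tool's x, y, z in m, a list of three; "twist": the turn about the tool's z in degrees. A call has 1 to 8 rows; each row shifts and turns the commanded pose from where the row before left it, along the tool's axes as they then stand; what a row does not reach is not made up. A row lasts 1/8 s, in which the tool goes at most 62.5 mm and 10.7 degrees, less where a joint would pass 70% of its speed; a pose out of reach is approached as far as the arm can. A call with a gripper value outside its range is refused whole. OPENING is the opening in per cent of the stroke, from 0 (shut) to 100 (fully open), set as the call begins (- or left out, the last holds). The fingers move at their own pace and stop on an object; FORCE is the grip in N (left out, the last holds). Time passes only in rows, so rows that do not move let the fingers close. It gives the time, the measured TCP pose, the force, the opening and the grip force at its end, in the units of the state.
- manip.get_obs(): the state, without advancing time (a new reading comes with each control period).
- manip.camera(name): name is "scene" or "side" or "wrist"; returns (picture, depth): 400x640x3 uint8, blue, green, red; 400x640 float32, m along the optical axis (not along the pixel's ray), 0 where there is no reading.
- manip.camera_params(name): a dict with "intrinsics" (3x3 intrinsics, pixels), "dist_coeffs" ([k1, k2, p1, p2, k3] as OpenCV has them; the pictures are not rectified), "R" (3x3) and "t" (3): a world point X has camera coordinates R X + t. Camera axes: x right, y down, z forward; pixel columns grow to the right and rows downward; lengths in m; the calibration is good to about 2 mm. A picture is of the moment at which its call begins: read the wrist's pose just before it. camera_params takes no time and is no camera call; for the wrist camera it gives the pose at the moment of the call.
- manip.hand_in(): hands the job in; it is judged then, once.
The state is a dict: "clock": time; "joint_pos": joint angles; "joint_velocities": joint speeds; "tau": joint torques, N m; "position": TCP position; "ee_rot": TCP orientation; "ft_force": force on the tool from outside, world axes, zero at the start; "torque": the same for the moment, N m; "grip_width": opening from 0.0 (shut) to 1.0 (fully open); "grasp_force": force on a finger pad.
Only numpy, scipy, OpenCV 4.12 (cv2) and the standard library are available. Lean on these libraries where they do the work, as an engineer would, in place of code of your own. Each camera call takes 0.05 s, during which the arm holds its last target. There are 200 camera calls.

## Working session

There is one attempt and no reset: what is moved stays moved. The work goes in short steps, Python scripts to look and compute and a shell command to move; the robot and the scene stay as the last step left them, time stands still between calls to the robot, and variables do not carry over. Pictures are saved under pics/ and viewed, at most 10 in all, crops included, and the job is handed in when it is done.

```bash
mkdir -p pics
cat > h.py <<'E'
import numpy as np, cv2
from workcell import manip
def grab(n):
    p=manip.camera_params(n); im,d=manip.camera(n); return im,d,p
def w(p,d,u,v,z=None):
    K=np.array(p["intrinsics"]);R=np.array(p["R"]);t=np.array(p["t"])
    pt=cv2.undistortPoints(np.array([[[u,v]]],float),K,np.array(p["dist_coeffs"]))[0,0]
    r=np.array([pt[0],pt[1],1.]); c=-R.T@t; rw=R.T@r
    if z is None: return c+rw*d[int(v),int(u)]
    return c+rw*(z-c[2])/rw[2]
def cloud(p,d):
    K=np.array(p["intrinsics"]);R=np.array(p["R"]);t=np.array(p["t"])
    v,u=np.mgrid[0:400,0:640]
    pt=cv2.undistortPoints(np.stack([u,v],-1).reshape(-1,1,2).astype(float),K,np.array(p["dist_coeffs"]))[:,0]
    r=np.c_[pt,np.ones(len(pt))]*d.reshape(-1,1)
    return ((r-t)@R).reshape(400,640,3)
E
python3 - <<'E'
from h import *
for n in("scene","side"):
    im,d,p=grab(n); cv2.imwrite(f"pics/{n}.png",im); np.savez(f"{n}.npz",im=im,d=d,**{k:np.array(v) for k,v in p.items()})
    print(n,-np.array(p["R"]).T@p["t"])
o=manip.get_obs();print(o)
E
```

```text
scene [ 1.04697641 -0.37940503  1.09420039]
side [0.34504658 0.81514405 0.94179554]
{'clock': 0.1, 'joint_pos': array([-0.02264427,  0.33281433, -0.06471437,  1.46081066,  0.02161257,
        1.34989277, -0.08852287]), 'joint_velocities': array([ 0.00015771, -0.00173063, -0.00179975, -0.00071551, -0.00083328,
        0.00041856,  0.00084841]), 'tau': array([ 9.25707973e-04, -6.26745987e+01,  4.87730233e-02, -3.92438293e+01,
        1.62844139e-02,  6.89412060e-03, -5.92459219e-05]), 'position': array([6.24686982e-01, 3.04499245e-05, 2.30614281e-01]), 'ee_rot': array([ 7.07086858e-01,  7.07126437e-01, -4.55589110e-04, -4.12459531e-04]), 'ft_force': array([-0.7059056 ,  0.65875993,  0.87757146]), 'torque': array([ 0.01215094,  0.05069378, -0.00531496]), 'grasp_force': 0.0, 'grip_width': 0.9978480914717901}
```

View pics/scene.png

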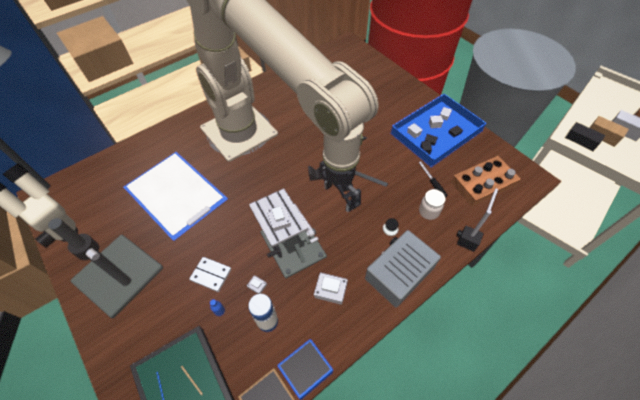

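View pics/side.png

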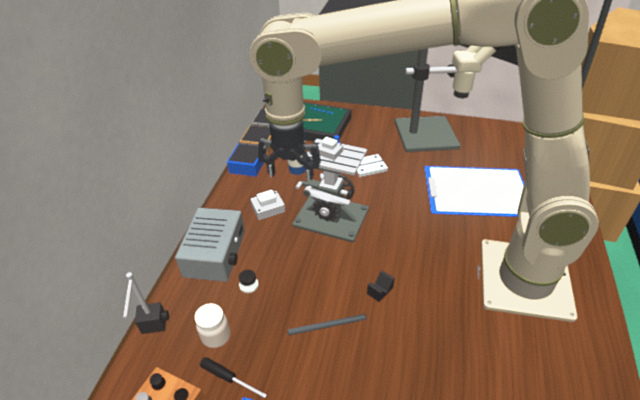

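The scene picture shows the stand at about (290,235). In the side picture the bar runs from (290,331) to (365,318), the stand is near (330,200) and the V-block is at (380,287).

Run:
```python
from h import *
ims=[]
for n in("side","scene"):
    f=np.load(n+".npz"); im=f["im"]; d=f["d"]; P=cloud(f,d)
    def rect(m,name):
        q=P[m&(d>0)][:,:2]
        if len(q)<20: print(n,name,len(q));return
        r=cv2.minAreaRect((q*1000).astype(np.float32)); print(n,name,len(q),np.round(r[0],1),np.round(r[1],1),round(r[2],1), np.round(P[m&(d>0)][:,2].mean(),4))
    V,U=np.mgrid[0:400,0:640]
    roi=(U>285)&(U<375)&(V>130)&(V<245) if n=="side" else (U>240)&(U<335)&(V>180)&(V<285)
    z=P[...,2]
    rect(roi&(z>.206)&(z<.217),"table"); rect(roi&(z>.010)&(z<.018),"base"); rect(roi&(z>.225)&(z<.258),"insert")
    if n=="side":
        b=(U>280)&(U<375)&(V>308)&(V<340)&(z>.007)&(z<.02); rect(b,"bar")
    x=slice(130,250),slice(280,380)
    if n=="scene": x=slice(180,290),slice(240,340)
    ims.append(cv2.resize(im[x],(400,440) if n=="scene" else (400,480),interpolation=cv2.INTER_CUBIC)[:440])
cv2.imwrite("pics/crop.png",np.hstack(ims))
```

```text
side table 795 [ 546.2 -154.2] [116.3 151. ] 82.4 0.214
side base 1257 [ 594.9 -311.5] [281.4 560. ] 3.1 0.0156
side insert 354 [577.5 -88.3] [196.2  61. ] 76.7 0.2419
side bar 489 [486.2 213.1] [216.   70.2] 23.8 0.0143
scene table 1431 [ 549.2 -156.3] [110.6 151.7] 81.5 0.2105
scene base 902 [ 593.9 -168.1] [224.3 191.1] 45.9 0.0129
scene insert 394 [583.7 -92.7] [194.5  61. ] 74.1 0.2389
```

View pics/crop.png

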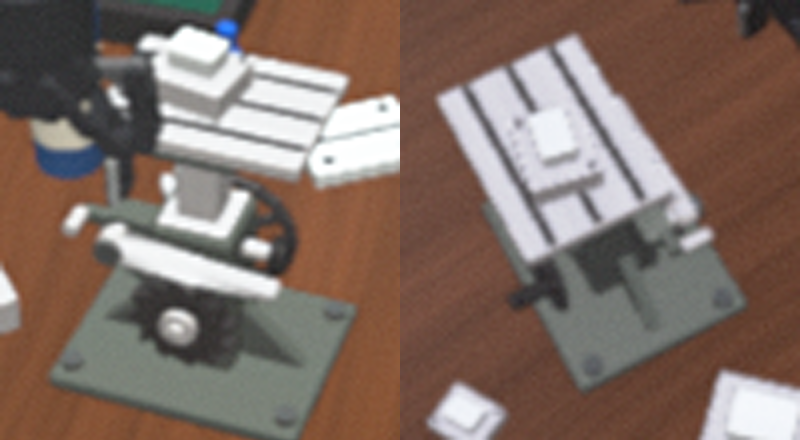

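The crop shows the pawl's tail pointing towards the robot and the pivot on the far side. So stand +x is about world +x turned -8.3°, with the ratchet on the +y side. Next I measure the bar by mask and the stand's pivot and tail, and check heights around the path.

```bash
cat >> h.py <<'E'
yaw=np.radians(-8.2); ex=np.array([np.cos(yaw),np.sin(yaw)]); ey=np.array([-ex[1],ex[0]])
O=np.array([.548,-.1555])+.03*ey
def S(x,y,z): return np.r_[O+x*ex+y*ey,z]
def proj(p,X):
    return cv2.projectPoints(np.array(X,float).reshape(-1,1,3),cv2.Rodrigues(np.array(p["R"]))[0],np.array(p["t"]),np.array(p["intrinsics"]),np.array(p["dist_coeffs"]))[0][:,0]
E
python3 - <<'E'
from h import *
f=np.load("side.npz"); im=f["im"].copy(); d=f["d"]; P=cloud(f,d); sat=im.max(2).astype(int)-im.min(2)
m=np.zeros((400,640),np.uint8); m[308:342,280:372]=(sat[308:342,280:372]<28)
n,l,st,c=cv2.connectedComponentsWithStats(m); k=1+st[1:,4].argmax(); v,u=np.where(l==k); print(st[k])
q=np.array([w(f,d,a,b,.009)[:2] for a,b in zip(u,v)]); r=cv2.minAreaRect((q*1000).astype(np.float32)); print(r, "depth z",np.median(P[l==k][:,2]))
print("O",O)
X=[S(51,43,126),S(-56,43,114),S(0,50,72)]; X=[S(.051,.043,.126),S(-.056,.05,.114),S(0,.05,.072),S(.095,.075,.014),S(-.095,.075,.014),S(-.075,.025,.212),S(.075,.025,.212)]
for a in proj(f,X): cv2.circle(im,tuple(int(round(t)) for t in a),1,(0,0,255),-1)
cv2.imwrite("pics/ov.png",cv2.resize(im[130:350,240:420],(540,660))[:600])
# tall obstacles with y>-0.1 in path region (excluding robot z>.2)
g=P[(d>0)&(P[...,2]>.03)&(P[...,2]<.2)&(P[...,1]>-.06)&(P[...,1]<.35)&(P[...,0]>.35)&(P[...,0]<.85)]
h,_,_=np.histogram2d(g[:,0],g[:,1],bins=[np.arange(.35,.86,.05),np.arange(-.1,.36,.05)],weights=g[:,2]);n_,_,_=np.histogram2d(g[:,0],g[:,1],bins=[np.arange(.35,.86,.05),np.arange(-.1,.36,.05)])
print(np.round(1000*h/np.maximum(n_,1)).astype(int))
E
```

```text
[288 314  78  21 444]
((484.77044677734375, 238.45582580566406), (189.237548828125, 15.662129402160645), 25.387117385864258) depth z 0.014951697937389413
O [ 0.55227887 -0.12580671]
[[ 0  0  0 38 38  0  0  0  0]
 [ 0  0  0  0 39  0  0  0  0]
 [ 0  0  0  0  0  0  0  0  0]
 [ 0  0  0  0  0  0  0  0  0]
 [ 0  0  0  0  0  0  0  0  0]
 [ 0  0  0  0  0  0  0  0  0]
 [ 0  0  0  0 43 41  0  0  0]
 [ 0  0  0  0 43 43  0 85 74]
 [ 0 71 73 75 72 66  0 86 82]
 [ 0 87 88 88 87 68  0  0  0]]
```

View pics/ov.png

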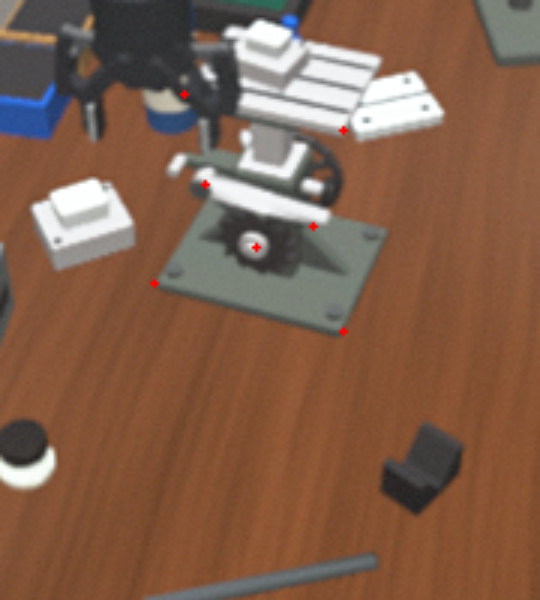

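The overlay lands on the pivot, hub, table and base corners, so the stand fit is good. The bar measures 189 x 15.7 mm, centred at (0.485, 0.238) at 25.4°, which is consistent with its size. I move over it now, gripping 15 mm off-centre.

```bash
python3 -m creep '{"slide":[[0.035,-0.018,0],[0.035,-0.018,0],[0.035,-0.018,0],[0.035,-0.018,0],[0.035,-0.018,0],[0.035,-0.018,0],[0.035,-0.018,0],[0,0,0]],"twist":[0,0,0,0,0,0,0,0]}' 100 100
python3 -m creep '{"slide":[[0,0,0.012],[0,0,0.012],[0,0,0.012],[0,0,0.012],[0,0,0.012],[0,0,0.012],[0,0,0.012],[0,0,0.012]],"twist":[8.1,8.1,8.1,8.1,8.1,8.1,8,8]}'
python3 - <<'E'
from h import *
im,d,p=grab("wrist"); cv2.imwrite("pics/w1.png",im); o=manip.get_obs(); print(o["position"],o["joint_pos"])
import scipy.spatial.transform as T
R=T.Rotation.from_quat(o["ee_rot"]).as_matrix(); print(np.degrees(np.arctan2(R[1,0],R[0,0])))
P=cloud(p,d); g=(d>0)&(P[...,2]>.006)&(P[...,2]<.03)&(abs(P[...,0]-.485)<.13)&(abs(P[...,1]-.238)<.1)
n,l,st,c=cv2.connectedComponentsWithStats(g.astype(np.uint8)); k=1+st[1:,4].argmax(); q=P[l==k]
print(cv2.minAreaRect((q[:,:2]*1000).astype(np.float32)),np.median(q[:,2]),st[k])
E
```

```text
clock: 1.1
position: [0.497, 0.2483, 0.2311]
ee_rot: [0.705, 0.709, -0.0, -0.001]
ft_force: [0.6, 0.1, -1.1]
grip_width: 0.997
grasp_force: 0.0
clock: 2.1
position: [0.4993, 0.2439, 0.1346]
ee_rot: [0.976, 0.217, -0.0, 0.0]
ft_force: [0.5, 0.4, -0.8]
grip_width: 0.997
grasp_force: 0.0
[0.49861874 0.2435484  0.13298433] [-0.42869005  0.26235818 -0.1249299   1.76392964  0.03624289  1.12024839
 -1.70521439]
24.685589057165185
((485.0950622558594, 239.83212280273438), (189.90280151367188, 16.19072723388672), 25.337709426879883) 0.012578299887671476 [ 305  104   19  194 3327]
```

View pics/w1.png

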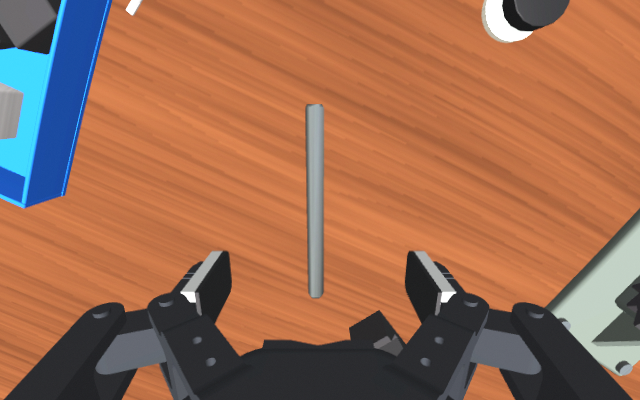

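The bar is centred between the open fingers, running from (314,105) to (316,297). It measures 190 x 16 mm at 25.3°, and the correction needed is 2.4 mm sideways. I go down and grip.

```bash
python3 -m creep '{"slide":[[0.001,-0.0024,0.02],[0,0,0.025],[0,0,0.025],[0,0,0.025],[0,0,0.02],[0,0,0.01],[0,0,0.005],[0,0,0]],"twist":[-0.6,0,0,0,0,0,0,0]}' 100 100
python3 -m creep '{"slide":[[0,0,0],[0,0,0],[0,0,0],[0,0,0],[0,0,0],[0,0,0],[0,0,0],[0,0,0]],"twist":[0,0,0,0,0,0,0,0]}' 0 120
```

```text
clock: 3.15
position: [0.4992, 0.2476, 0.0056]
ee_rot: [0.974, 0.225, 0.0, -0.0]
ft_force: [-0.3, -0.3, -0.0]
grip_width: 0.998
grasp_force: 0.0
clock: 4.15
position: [0.499, 0.2476, 0.006]
ee_rot: [0.974, 0.225, 0.0, 0.0]
ft_force: [-2.6, -1.1, 7.3]
grip_width: 0.122
grasp_force: 118.1
```

The opening reads 10.4 mm, less than the bar's 14 mm, so the fingers are pinching the upper slanted faces. I reopen, go lower and grip again.

```bash
python3 -m creep '{"slide":[[0,0,0],[0,0,0],[0,0,0.002],[0,0,0.0025],[0,0,0],[0,0,0]],"twist":[0,0,0,0,0,0]}' 60 120
python3 -m creep '{"slide":[[0,0,0],[0,0,0],[0,0,0],[0,0,0],[0,0,0],[0,0,0]],"twist":[0,0,0,0,0,0]}' 0 120
```

```text
clock: 4.9
position: [0.4989, 0.2476, 0.0008]
ee_rot: [0.974, 0.225, 0.0, 0.0]
ft_force: [0.4, -0.0, 0.5]
grip_width: 0.597
grasp_force: 0.0
clock: 5.65
position: [0.499, 0.2477, 0.0014]
ee_rot: [0.974, 0.225, 0.0, -0.0]
ft_force: [-2.4, -1.9, 5.6]
grip_width: 0.128
grasp_force: 117.8
```

```bash
python3 -m creep '{"slide":[[0,0,-0.01],[0,0,-0.02],[0,0,-0.025],[0,0,-0.025],[0,0,-0.02],[0,0,0],[0,0,0]],"twist":[0,0,0,0,0,0,0]}'
cat > bar.py <<'E'
from h import *
import sys
from scipy.spatial.transform import Rotation as T
o=manip.get_obs(); R=T.from_quat(o["ee_rot"]).as_matrix(); tp=o["position"]
im,d,p=grab("wrist"); P=cloud(p,d); L=(P-tp)@R   # tool-frame points
g=(d>0)&(L[...,0]>.015)&(L[...,0]<.2)&(abs(L[...,1])<.02)&(abs(L[...,2])<.025)
q=L[g]; print("n",g.sum(),"x",q[:,0].min(),q[:,0].max())
for a in np.arange(.02,q[:,0].max(),.02):
    s=q[(q[:,0]>=a)&(q[:,0]<a+.02)]
    if len(s): print(round(a,2),np.round([s[:,1].mean(),np.ptp(s[:,1]),np.percentile(s[:,2],10),np.median(s[:,2])],4))
print(tp,np.degrees(np.arctan2(R[1,0],R[0,0])),o["grasp_force"])
cv2.imwrite(f"pics/{sys.argv[1]}.png",im)
E
python3 bar.py w2
```

```text
clock: 6.52
position: [0.4984, 0.2473, 0.1]
ee_rot: [0.974, 0.225, -0.0, 0.0]
ft_force: [0.0, -0.5, -2.9]
grip_width: 0.127
grasp_force: 118.3
n 4969 x 0.015004537264002941 0.07959609087565306
0.02 [ 0.0006  0.0161 -0.0125 -0.0114]
0.04 [ 0.0008  0.0162 -0.0126 -0.0114]
0.06 [ 0.0008  0.0163 -0.0126 -0.0113]
[0.49842043 0.24734951 0.10002648] 26.00329188567088 118.27939867973328
```

View pics/w2.png

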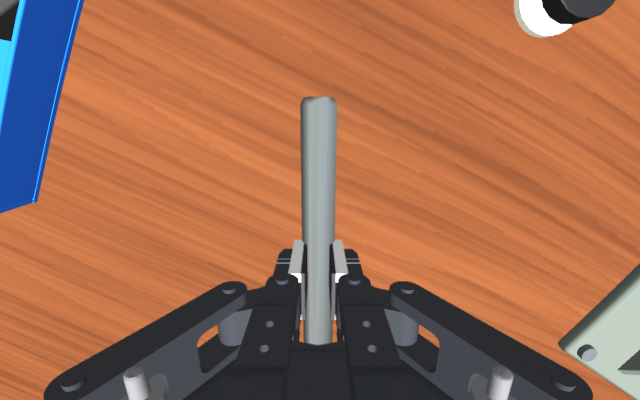

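The bar is held level. It sticks out 80 mm on the +x side (so 110 mm on the -x side) and its axis is about 5.5 mm above the TCP. I turn it parallel to the pawl pin and go to the pre-position beside the tail.

```bash
python3 -m creep '{"slide":[[0,0,0],[0,0,0],[0,0,0],[0,0,0],[0,0,0],[0,0,0]],"twist":[-9.3,-9.3,-9.3,-9.3,-9.3,-9.3]}'
python3 -m creep '{"slide":[[-0.0294,0.0081,0],[-0.0294,0.0081,0],[-0.0294,0.0081,0],[-0.0294,0.0081,0],[-0.0294,0.0081,0],[-0.0294,0.0081,0],[0,0,0.0155],[0,0,0]],"twist":[0,0,0,0,0,0,0,0]}'
cat > where.py <<'E'
from h import *
import sys
from scipy.spatial.transform import Rotation as T
o=manip.get_obs(); R=T.from_quat(o["ee_rot"]).as_matrix(); tp=o["position"]; r=tp[:2]-O
print("stand xyz grip",np.round([r@ex,r@ey,tp[2]+.0055],4),"tip",np.round([(r-.11*R[:2,0])@ex,(r-.11*R[:2,0])@ey],4),"toolx-ey deg",np.degrees(np.arctan2(R[1,0],R[0,0])-np.arctan2(ey[1],ey[0])),o["ft_force"].round(1),o["grasp_force"])
if len(sys.argv)>1:
    im,d,p=grab("side"); cv2.imwrite(f"pics/{sys.argv[1]}.png",cv2.resize(im[100:350,200:450],(600,600),interpolation=cv2.INTER_CUBIC))
E
python3 where.py s1
```

```text
clock: 7.32
position: [0.4983, 0.2473, 0.0997]
ee_rot: [0.754, 0.657, -0.001, -0.0]
ft_force: [0.4, 0.2, -2.3]
grip_width: 0.123
grasp_force: 118.3
clock: 8.32
position: [0.5204, 0.0665, 0.0834]
ee_rot: [0.756, 0.655, -0.001, -0.001]
ft_force: [-0.3, 0.8, -2.2]
grip_width: 0.126
grasp_force: 118.3
stand xyz grip [-0.059   0.1857  0.0889] tip [-0.059   0.0757] toolx-ey deg 0.02088969662562253 [-0.3  0.8 -2.2] 118.25047016143799
```

View pics/s1.png

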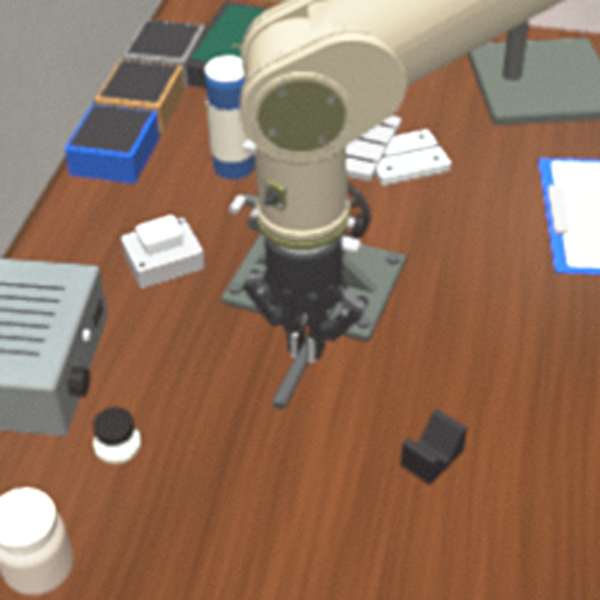

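```bash
python3 -m creep '{"slide":[[-0.014,0,0],[-0.014,0,0],[-0.0147,0,0],[0,0,-0.008],[0,0,0]],"twist":[0,0,0,0,0]}'; python3 where.py
```

```text
clock: 9.0
position: [0.5164, 0.0241, 0.0944]
ee_rot: [0.756, 0.655, 0.001, 0.0]
ft_force: [0.5, 0.6, -3.3]
grip_width: 0.126
grasp_force: 118.3
stand xyz grip [-0.0569  0.1433  0.0999] tip [-0.0569  0.0333] toolx-ey deg -0.0036463555627591943 [ 0.5  0.6 -3.3] 118.28590840101242
```

```bash
python3 -m creep '{"slide":[[0,0,-0.012],[0,0,-0.012],[0,0,-0.010],[0,0.0037,-0.0124],[0,0.0037,-0.0124],[0,0.0056,-0.0119],[0,0.0056,-0.0119]],"twist":[0,0,0,0,0,0,0]}'; python3 where.py
python3 -c "
from h import *
f=np.load('side.npz');im,d,p=grab('scene');cv2.imwrite('pics/l1.png',cv2.resize(im[150:300,210:370],(640,600),interpolation=cv2.INTER_CUBIC))"
```

```text
clock: 9.88
position: [0.5347, 0.0211, 0.1768]
ee_rot: [0.756, 0.655, 0.0, 0.0]
ft_force: [-0.3, 0.1, -3.6]
grip_width: 0.119
grasp_force: 118.2
stand xyz grip [-0.0383  0.1429  0.1823] tip [-0.0383  0.0329] toolx-ey deg 0.0021175313323961603 [-0.3  0.1 -3.6] 118.19809466600418
```

View pics/l1.png

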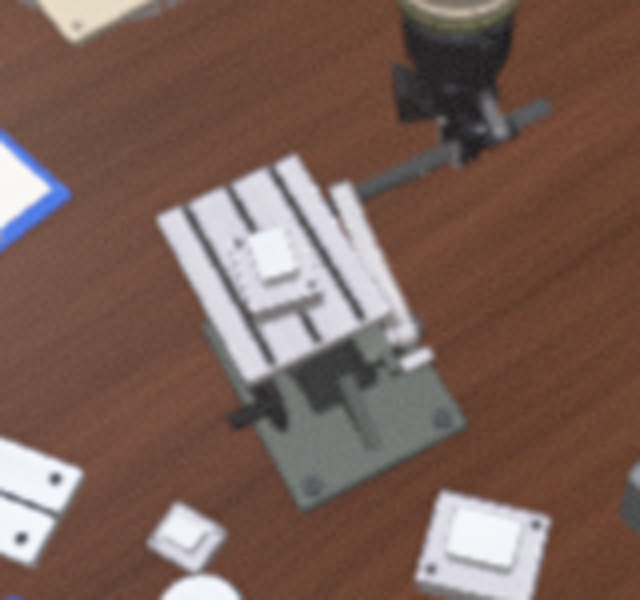

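The pawl is lifted, its tail end at (342,190) resting on the bar, and the table is clear. I carry on past upright.

```bash
python3 -m creep '{"slide":[[0,0.0084,-0.0103],[0,0.0084,-0.0103],[0,0.0106,-0.0078],[0,0.0106,-0.0078],[0,0.0122,-0.0049],[0,0.0122,-0.0049],[0,0.0105,-0.0017],[0,0.0105,-0.0017]],"twist":[0,0,0,0,0,0,0,0]}'; python3 -m creep '{"slide":[[0,0.010,0],[0,0.008,0],[0,0,0],[0,0,0],[0,0,0],[0,0,0]],"twist":[0,0,0,0,0,0]}'; python3 where.py
python3 -c "
from h import *
im,d,p=grab('scene');cv2.imwrite('pics/l2.png',cv2.resize(im[150:300,210:370],(640,600),interpolation=cv2.INTER_CUBIC))"
```

```text
clock: 10.92
position: [0.6174, 0.0092, 0.2252]
ee_rot: [0.756, 0.655, -0.0, -0.0]
ft_force: [0.2, 0.5, -1.7]
grip_width: 0.126
grasp_force: 118.3
clock: 11.68
position: [0.6344, 0.0068, 0.2255]
ee_rot: [0.756, 0.655, 0.0, 0.0]
ft_force: [-0.0, -1.6, -2.2]
grip_width: 0.125
grasp_force: 118.3
stand xyz grip [0.0624 0.1429 0.231 ] tip [0.0624 0.0329] toolx-ey deg 0.007543901707764578 [-0.  -1.6 -2.2] 118.2833594083786
```

View pics/l2.png

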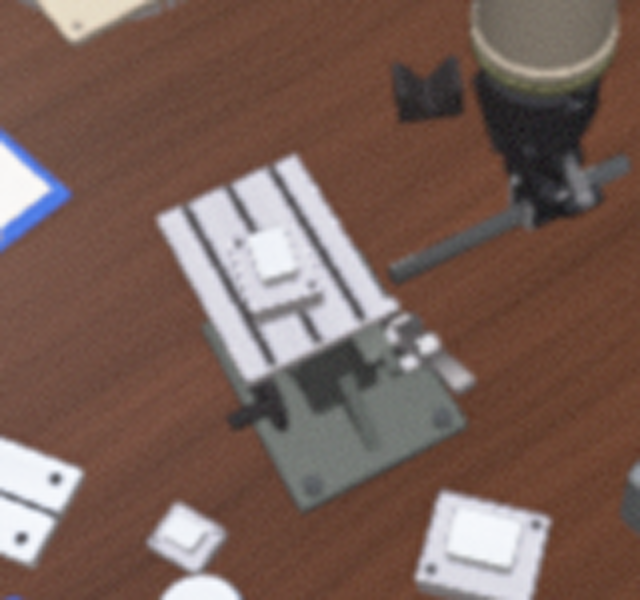

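The pawl now lies back, with its end at (470,380). I take the bar to open bench near where it came from.

```bash
python3 -m creep '{"slide":[[0.03,0,0],[0.03,0,0],[0.0203,-0.027,0],[0.0203,-0.027,0],[0.0203,-0.027,0],[0.0203,-0.027,0],[0.0203,-0.027,0],[0.0203,-0.027,0]],"twist":[0,0,0,0,0,0,0,0]}'
python3 -m creep '{"slide":[[0,0,0.015],[0,0,0.035],[0,0,0.035],[0,0,0.035],[0,0,0.035],[0,0,0.03],[0,0,0.015],[0,0,0]],"twist":[0,0,0,0,0,0,0,0]}'
python3 bar.py w3
```

```text
clock: 12.72
position: [0.4993, 0.2105, 0.2256]
ee_rot: [0.756, 0.655, 0.0, 0.0]
ft_force: [-1.0, 0.2, -3.0]
grip_width: 0.128
grasp_force: 118.4
clock: 13.72
position: [0.4999, 0.2092, 0.0246]
ee_rot: [0.756, 0.655, -0.001, -0.0]
ft_force: [-0.4, 0.5, -1.3]
grip_width: 0.127
grasp_force: 118.4
n 8882 x 0.015009690388205965 0.1260320447004035
0.02 [ 0.0003  0.04   -0.0124 -0.0102]
0.04 [ 0.0007  0.0399 -0.0126 -0.0104]
0.06 [ 0.0006  0.04   -0.0126 -0.0102]
0.08 [0.0003 0.04   0.0241 0.0247]
0.1 [0.     0.0399 0.024  0.0246]
0.12 [0.0002 0.0397 0.0241 0.0246]
[0.49990969 0.20919013 0.02464984] 81.7772336330906 118.42315077781677
```

```bash
python3 -m creep '{"slide":[[0,0,0.01],[0,0,0.008],[0,0,0.0035],[0,0,0.0015],[0,0,0],[0,0,0]],"twist":[0,0,0,0,0,0]}'
python3 -m creep '{"slide":[[0,0,0],[0,0,0],[0,0,0],[0,0,0],[0,0,0],[0,0,-0.005],[0,0,-0.015],[0,0,-0.03]],"twist":[0,0,0,0,0,0,0,0]}' 70 60
```

```text
clock: 14.52
position: [0.5003, 0.2098, 0.0025]
ee_rot: [0.756, 0.655, 0.0, 0.0]
ft_force: [0.5, 1.2, -2.7]
grip_width: 0.127
grasp_force: 118.4
clock: 15.52
position: [0.4995, 0.2096, 0.053]
ee_rot: [0.756, 0.655, -0.001, -0.0]
ft_force: [1.4, 0.5, 1.1]
grip_width: 0.697
grasp_force: 0.0
```

```bash
python3 -m creep '{"slide":[[0,0,-0.02],[0,0,-0.035],[0,0,-0.04],[0,0,-0.04],[0,0,-0.04],[0,0,-0.035],[0,0,-0.01],[0,0,0]],"twist":[0,0,0,0,0,0,0,0]}'
python3 -m creep '{"slide":[[-0.0444,0.0056,0],[-0.0443,0.0056,0],[-0.0443,0.0057,0],[-0.0443,0.0057,0],[-0.0443,0.0056,0],[-0.0443,0.0056,0],[-0.0443,0.0057,0],[-0.0443,0.0057,0]],"twist":[0,0,0,0,0,0,0,0]}' 0 60
python3 - <<'E'
from h import *
im,d,p=grab("side");P=cloud(p,d);V,U=np.mgrid[0:400,0:640]
b=(U>260)&(U<420)&(V>250)&(V<350)&(P[...,2]>.007)&(P[...,2]<.022)&(abs(P[...,0]-.49)<.035)&(d>0)
q=P[b]; print(len(q),cv2.minAreaRect((q[:,:2]*1000).astype(np.float32)),np.percentile(q[:,2],[50,95]))
E
python3 where.py
```

```text
clock: 16.52
position: [0.5001, 0.2098, 0.2729]
ee_rot: [0.756, 0.655, 0.001, 0.0]
ft_force: [0.7, -0.3, 0.2]
grip_width: 0.698
grasp_force: 0.0
clock: 17.52
position: [0.4934, -0.1488, 0.2709]
ee_rot: [0.756, 0.655, -0.001, -0.001]
ft_force: [0.8, 1.0, -0.3]
grip_width: -0.001
grasp_force: 0.0
444 ((499.62896728515625, 160.86566162109375), (50.5463981628418, 293.0099182128906), 2.077742338180542) [0.01462986 0.01871759]
stand xyz grip [-0.0552 -0.0381  0.2763] tip [-0.0559 -0.1481] toolx-ey deg -0.39893512805376297 [-3.1 -5.9 -1.4] 0.0
```

```bash
python3 -m creep '{"slide":[[0,0,0.01],[0,0,0.015],[0,0,0.015],[0,0,0.01],[0,0,0.005],[0,0,0.005],[0,0,0.005],[0,0,0.005]],"twist":[0,0,0,0,0,0,0,0]}'
python3 -m creep '{"slide":[[0,0,0.006],[0,0,0.006],[0,0,0.006],[0,0,0.006],[0,0,0.006],[0,0,0.006],[0,0,0.006],[0,0,0.004]],"twist":[0,0,0,0,0,0,0,0]}'
```

```text
clock: 18.58
position: [0.4946, -0.1475, 0.2036]
ee_rot: [0.756, 0.655, 0.001, 0.001]
ft_force: [-4.4, 2.3, 9.9]
grip_width: -0.001
grasp_force: 5.0
clock: 19.58
position: [0.4946, -0.1475, 0.1575]
ee_rot: [0.756, 0.655, 0.0, 0.0]
ft_force: [-6.2, 2.5, 11.5]
grip_width: 0.001
grasp_force: 5.8
```

```bash
python3 -m creep '{"slide":[[0,0,0.003],[0,0,0.002],[0,0,0.002],[0,0,0.001],[0,0,0]],"twist":[0,0,0,0,0]}'
```

```text
clock: 20.2
position: [0.4948, -0.1476, 0.152]
ee_rot: [0.756, 0.655, 0.001, 0.001]
ft_force: [-16.2, 4.0, 32.5]
grip_width: 0.0
grasp_force: 16.6
```

The force has risen to 32 N at a height of 152 mm, so the table has bottomed out. I ease off, retreat and check.

```bash
python3 -m creep '{"slide":[[0,0,0],[0,0,-0.001],[0,0,-0.005],[0,0,-0.02],[0,0,-0.03],[0,0,-0.03],[0,0,-0.03],[0,0,0]],"twist":[0,0,0,0,0,0,0,0]}'
python3 -m creep '{"slide":[[0,-0.02,0],[0,-0.02,0],[0,-0.02,0],[0,-0.02,0],[0,0,0],[0,0,0],[0,0,0]],"twist":[0,0,0,0,0,0,0]}'
python3 - <<'E'
from h import *
ims=[]
for n,x in(("side",(slice(100,350),slice(230,430))),("scene",(slice(130,330),slice(230,390)))):
    im,d,p=grab(n);P=cloud(p,d);ims.append(cv2.resize(im[x],(400,500),interpolation=cv2.INTER_CUBIC))
    r=P[...,:2]-O;sx=r@ex;sy=r@ey;z=P[...,2];ok=d>0
    m=ok&(sx>-.07)&(sx<-.03)&(sy>-.07)&(sy<.02)&(z<.23);print(n,"table z",m.sum(),np.median(z[m]))
    m=ok&(abs(sx-.015)<.06)&(abs(sy+.03)<.055)&(z>.183)&(z<.2);print("core top",m.sum(),np.median(sx[m]),np.median(sy[m]),np.median(z[m]))
    m=ok&(sx>.09)&(sx<.17)&(sy>.03)&(sy<.06)&(z>.1);print("pawl back",m.sum(),z[m].max() if m.any() else 0)
cv2.imwrite("pics/end.png",np.hstack(ims))
E
```

```text
clock: 21.2
position: [0.4955, -0.1479, 0.2667]
ee_rot: [0.756, 0.655, 0.001, 0.002]
ft_force: [0.3, 0.4, -0.7]
grip_width: -0.0
grasp_force: 0.0
clock: 22.08
position: [0.4155, -0.1362, 0.264]
ee_rot: [0.756, 0.655, -0.0, -0.0]
ft_force: [0.6, 0.2, 0.3]
grip_width: 0.003
grasp_force: 0.0
side table z 764 0.09647631998497888
core top 120 0.012144398718832217 -0.02657456618466137 0.19338045361966746
pawl back 151 0.20745235396715156
scene table z 341 0.15039061512744473
core top 107 0.018602291768032003 -0.03425051078607186 0.1900650095138621
pawl back 100 0.20170242969946364
```

View pics/end.png

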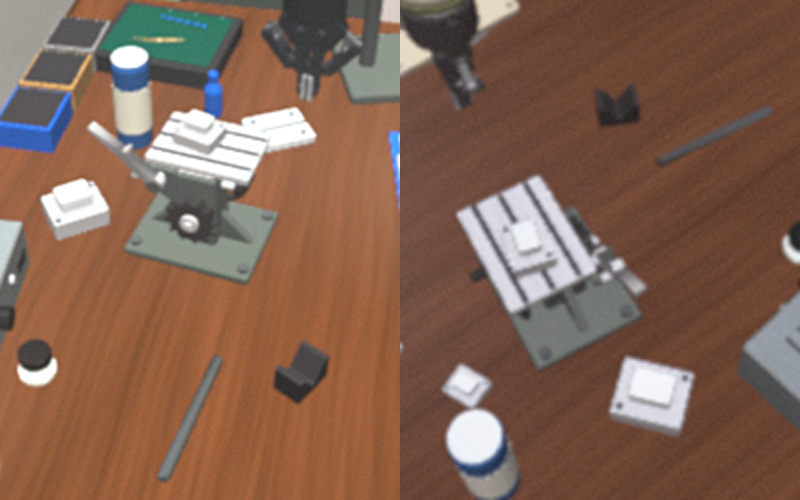

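The table is down (150.4 mm measured; the same view read 210.5 mm for the true 212 mm). The pawl lies back at (125,155), the insert is in place, the bar lies on the bench from (165,475) to (215,360), and the robot is clear.

```bash
python3 -c "
from workcell import manip
print(manip.hand_in())"
```

```text
the job is handed in; nothing more can be done
None
```

I handed the job in at about 22 s: the pawl is laid back, the table is fully down with the insert in place, and the bar is lying on the open bench; the hand-in gave no verdict.

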